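# Spin-test filter wheels and reject those that bind

## Task

Find which of these spring-homed filter wheels bind: with the unit in its blue cradle, push the wheel round by its white pin about a quarter turn and let go; a sound wheel turns lightly and swings home, a binding one drags and stays where you left it. Lift every binding unit out by its brass post, its wheel left as it stopped, and set it down upright in the red bin without dropping it; the sound units stay in their cradles, wheels home, and nothing else on the bench is disturbed.

Things in the scene. Friction and masses are not known exactly. Their poses are not given: they have to be found in the camera images.
- unit_a: One of three look-alike filter-wheel units, loose, 0.8 kg. Grey base 100 x 100 x 20 mm; a fixed brass post (the axle), 24 mm square, flats parallel to the base's sides, rises from its centre to 70 mm above the underside: carry by it. Round it a level black wheel, 120 mm across, 10 thick, top 34 mm above the underside. Origin: centre of the base's underside; x, y along its sides, z up.
- wheel_a (a joint): Turn of unit_a's wheel, rad, growing anticlockwise seen from above; can be pushed over half a turn either way. At 0 (home; starts within 0.1) its pin is on the unit's +x side; a weak spring pulls it home. A sound wheel needs under 1 N at the pin and, let go, swings home (within 0.2) in a second. A binding wheel drags all the way, 5 to 6 N at the pin, and stays where left.
- pin_a (a point): Centre of the top of the white upright pin on the wheel of unit_a: 12 mm across, 28 mm tall (its top is 62 mm above the unit's underside), 50 mm from the axle. Push it round to turn the wheel.
- cradle_a: Fixed blue square cradle in which unit_a stands: 115 mm square outside, 105 mm inside, floor 5 mm thick, rim 12 mm above the worktop; it keeps the base from turning. Origin: centre of its underside, on the worktop; sides parallel to x and y.
- unit_b: One of three look-alike filter-wheel units, loose, 0.8 kg. Grey base 100 x 100 x 20 mm; a fixed brass post (the axle), 24 mm square, flats parallel to the base's sides, rises from its centre to 70 mm above the underside: carry by it. Round it a level black wheel, 120 mm across, 10 thick, top 34 mm above the underside. Origin: centre of the base's underside; x, y along its sides, z up.
- wheel_b (a joint): Turn of unit_b's wheel, rad, growing anticlockwise seen from above; can be pushed over half a turn either way. At 0 (home; starts within 0.1) its pin is on the unit's +x side; a weak spring pulls it home. A sound wheel needs under 1 N at the pin and, let go, swings home (within 0.2) in a second. A binding wheel drags all the way, 5 to 6 N at the pin, and stays where left.
- pin_b (a point): Centre of the top of the white upright pin on the wheel of unit_b: 12 mm across, 28 mm tall (its top is 62 mm above the unit's underside), 50 mm from the axle. Push it round to turn the wheel.
- cradle_b: Fixed blue square cradle in which unit_b stands: 115 mm square outside, 105 mm inside, floor 5 mm thick, rim 12 mm above the worktop; it keeps the base from turning. Origin: centre of its underside, on the worktop; sides parallel to x and y.
- unit_c: One of three look-alike filter-wheel units, loose, 0.8 kg. Grey base 100 x 100 x 20 mm; a fixed brass post (the axle), 24 mm square, flats parallel to the base's sides, rises from its centre to 70 mm above the underside: carry by it. Round it a level black wheel, 120 mm across, 10 thick, top 34 mm above the underside. Origin: centre of the base's underside; x, y along its sides, z up.
- wheel_c (a joint): Turn of unit_c's wheel, rad, growing anticlockwise seen from above; can be pushed over half a turn either way. At 0 (home; starts within 0.1) its pin is on the unit's +x side; a weak spring pulls it home. A sound wheel needs under 1 N at the pin and, let go, swings home (within 0.2) in a second. A binding wheel drags all the way, 5 to 6 N at the pin, and stays where left.
- pin_c (a point): Centre of the top of the white upright pin on the wheel of unit_c: 12 mm across, 28 mm tall (its top is 62 mm above the unit's underside), 50 mm from the axle. Push it round to turn the wheel.
- cradle_c: Fixed blue square cradle in which unit_c stands: 115 mm square outside, 105 mm inside, floor 5 mm thick, rim 12 mm above the worktop; it keeps the base from turning. Origin: centre of its underside, on the worktop; sides parallel to x and y.
- bin: Fixed red open bin for rejects, 170 x 170 mm outside, walls and floor 5 mm thick, 45 mm tall, inside 160 x 160 mm. Origin: centre of its underside, on the worktop; sides parallel to its x and y.
- eyepiece: Bystander: matte black eyepiece tube standing upright, 36 mm across, 72 mm tall; origin at the centre of its underside.
- diffuser: Bystander: frosted diffuser disc, 70 mm across, 6 mm thick, lying flat; origin at the centre of its underside.
- slide_holder: Bystander: dark-framed metal slide holder with a glass slide, a tray 45 x 90 x 12 mm; origin at the centre of its underside.
- bulb_puller: Bystander: green lamp bulb puller standing on its cup, 42 mm across, 62 mm tall; origin at the centre of its underside.

How it is judged (in metres and radians):
On the way:
1. a binding wheel has been found: with all three units in their cradles, a wheel let go stays turned by more than 0.8 rad for half a second (horizontal distance between unit_a and cradle_a below 0.012 m and z of unit_a in the frame of cradle_a below 0.01 m and angle between each of unit_a, unit_b, unit_c's own z axis and vertical below 0.08 rad and horizontal distance between unit_b and cradle_b below 0.012 m and z of unit_b in the frame of cradle_b below 0.01 m and horizontal distance between unit_c and cradle_c below 0.012 m and z of unit_c in the frame of cradle_c below 0.01 m and (((value of joint wheel_a above 0.8 rad or value of joint wheel_a below -0.8 rad) and contact force between the fingers and unit_a below 0.1 N) or ((value of joint wheel_b above 0.8 rad or value of joint wheel_b below -0.8 rad) and contact force between the fingers and unit_b below 0.1 N) or ((value of joint wheel_c above 0.8 rad or value of joint wheel_c below -0.8 rad) and contact force between the fingers and unit_c below 0.1 N))), for 0.5 s.
At the end, for the whole second after the job is handed in: Each binding unit (at least one) stands upright (0.1 rad) on the red bin's floor (7 mm), within 50 mm of its centre, wheel still turned over 0.6 rad; each sound unit stands in its own cradle (12 mm off centre, 5 mm up, 0.08 rad), wheel within 0.4 rad of home; all at rest (((horizontal distance between unit_a and cradle_a below 0.012 m and z of unit_a in the frame of cradle_a below 0.01 m and angle between unit_a's own z axis and vertical below 0.08 rad and value of joint wheel_a between -0.4 and 0.4 rad) or (horizontal distance between unit_a and bin below 0.05 m and z of unit_a in the frame of bin below 0.012 m and angle between unit_a's own z axis and vertical below 0.1 rad and (value of joint wheel_a above 0.6 rad or value of joint wheel_a below -0.6 rad))) and ((horizontal distance between unit_b and cradle_b below 0.012 m and z of unit_b in the frame of cradle_b below 0.01 m and angle between unit_b's own z axis and vertical below 0.08 rad and value of joint wheel_b between -0.4 and 0.4 rad) or (horizontal distance between unit_b and bin below 0.05 m and z of unit_b in the frame of bin below 0.012 m and angle between unit_b's own z axis and vertical below 0.1 rad and (value of joint wheel_b above 0.6 rad or value of joint wheel_b below -0.6 rad))) and ((horizontal distance between unit_c and cradle_c below 0.012 m and z of unit_c in the frame of cradle_c below 0.01 m and angle between unit_c's own z axis and vertical below 0.08 rad and value of joint wheel_c between -0.4 and 0.4 rad) or (horizontal distance between unit_c and bin below 0.05 m and z of unit_c in the frame of bin below 0.012 m and angle between unit_c's own z axis and vertical below 0.1 rad and (value of joint wheel_c above 0.6 rad or value of joint wheel_c below -0.6 rad))) and ((horizontal distance between unit_a and bin below 0.05 m and z of unit_a in the frame of bin below 0.012 m and angle between unit_a's own z axis and vertical below 0.1 rad and (value of joint wheel_a above 0.6 rad or value of joint wheel_a below -0.6 rad)) or (horizontal distance between unit_b and bin below 0.05 m and z of unit_b in the frame of bin below 0.012 m and angle between unit_b's own z axis and vertical below 0.1 rad and (value of joint wheel_b above 0.6 rad or value of joint wheel_b below -0.6 rad)) or (horizontal distance between unit_c and bin below 0.05 m and z of unit_c in the frame of bin below 0.012 m and angle between unit_c's own z axis and vertical below 0.1 rad and (value of joint wheel_c above 0.6 rad or value of joint wheel_c below -0.6 rad))) and linear speed of each of unit_a, unit_b, unit_c below 0.02 m/s); the robot touches nothing.
It fails at once if a bystander (eyepiece tube, diffuser, slide holder, bulb puller) is shifted by more than 20 mm (distance of any of eyepiece, diffuser, slide_holder, bulb_puller from where it was at the start of the episode above 0.02 m).
It fails at once if a unit is dropped (faster than 0.7 m/s while not held) ((linear speed of unit_a above 0.7 m/s and contact force between the fingers and unit_a below 0.5 N) or (linear speed of unit_b above 0.7 m/s and contact force between the fingers and unit_b below 0.5 N) or (linear speed of unit_c above 0.7 m/s and contact force between the fingers and unit_c below 0.5 N)).
It also fails if it takes over 70 s, if anything falls off the work surface, if the arm or the gripper's body presses on something with over 40 N, if the wrist force passes 120 N, or if a joint passes its speed limit or range.

## Robot

A 6-joint arm with a two-finger parallel gripper is mounted at the origin on the work surface. World frame = base frame: x ahead of the robot, y to its left, z up, the work surface at z = 0. Lengths are in mm, angles in degrees, forces in N, time in s.
With the tool pointing down it reaches from about 300 to 850 mm from the base axis. Payload 4.2 kg.
Tool frame: the origin (TCP) lies midway between the tips of the shut fingers; the grasp point (between the pads) lies 19 mm behind it; x points along the fingers, y is the direction in which the jaws open and shut, and the axes are right-handed (so a half turn about x gives the same grasp; the last joint's range is limited). The gripper opens to 91 mm and grips with 3 to 60 N. Pads are 32 mm wide; open, the fingers measure 118 mm over their backs; the gripper's body (76 mm by 178 mm) begins 60 mm behind the grasp point.
Start: joints at [66.75, 18.312, 89.639, -0, 72.044, -1.146], TCP at [216.376, 532.752, 213.976] pointing down, gripper open.
Joint ranges: [-177.97, 177.97], [-48.28, 115.42], [12.27, 149.76], [-77.06, 257.06], [2.81, 150.46], [-146.56, 146.56]. Speed limits (degrees/s): [147.25, 147.25, 180, 180, 180, 180].

## Interface

Orientations are given as [roll, pitch, yaw] about the fixed x, y, z axes, in that order (R = Rz(yaw) Ry(pitch) Rx(roll)).
In Python, from workcell import env gives the robot as it stands.
- The arm moves only by the shell command python3 -m handwheel 'ROWS' [FORCE]. ROWS is text: rows parted by semicolons, each of 7 numbers parted by spaces: the turn, a rotation vector about the tool's x, y, z in degrees, then the shift along the tool's x, y, z in m, then the finger opening in m, from 0 to 0.0912. In form: rx ry rz x y z grip; .... A call has 1 to 12 rows; each row is the pose to reach, as a shift and turn from the pose commanded when the call began, along the tool's axes at that moment; what a row does not reach only later rows make up. A row lasts 1/12 s, in which the tool goes at most 41.7 mm and 7.16 degrees, less where a joint would pass 70% of its speed; a pose out of reach is approached as far as the arm can. A call with a gripper value outside its range is refused whole. The fingers move at their own pace and stop on an object; FORCE is the grip in N (left out, the last holds). Time passes only in rows, so rows that repeat a pose let the fingers close. It gives the time, the measured TCP pose, the force and the opening at its end, in the units of the state.
- env.state(): the state, without advancing time (a new reading comes with each control period).
- env.grab_frame(name): name is "scene" or "top"; returns the picture (384x512x3 uint8, red, green, blue); there is no depth.
- env.get_calibration(name): a dict with "mtx" (3x3 intrinsics, pixels), "k1" (the pictures are not rectified: a ray, as slopes to the right and down, at radius r is drawn at 1 + k1 r^2 times it, then the intrinsics apply), "T" (4x4, takes a point from camera to world coordinates). Camera axes: x right, y up, looking along -z (the intrinsics and any distortion apply to the point x, -y, -z); pixel columns grow to the right and rows downward; lengths in mm; the calibration is good to about 2 mm. A picture is of the moment at which its call begins. get_calibration takes no time and is no camera call.
- env.job_done(): hands the job in, once; it reports no verdict.
The state is a dict: "time_s": time; "qpos": joint angles; "qvel": joint speeds; "effort": joint torques, N m; "ee_pos": TCP position; "ee_rot": TCP orientation; "force": force on the tool from outside, world axes, zero at the start; "torque": the same for the moment, N m; "gripper_width": finger opening in mm.
Only numpy, scipy, OpenCV 4.12 (cv2) and the standard library are available. Lean on these libraries where they do the work, as an engineer would, in place of code of your own. Each camera call takes 0.05 s, during which the arm holds its last target. There are 200 camera calls.

## Working session

There is one attempt and no reset: what is moved stays moved. The work goes in short steps, Python scripts to look and compute and a shell command to move; the robot and the scene stay as the last step left them, time stands still between calls to the robot, and variables do not carry over. Pictures are saved under pics/ and viewed, on a budget of 10 in all, crops included, one or two more only if the job needs it, and the job is handed in when it is done.

```bash
ls; mkdir -p pics
python3 - <<'E'
from workcell import env
import cv2
print(env.state())
for n in("scene","top"):
    c=env.get_calibration(n);print(n,c)
    cv2.imwrite(f"pics/{n}0.png",cv2.resize(env.grab_frame(n)[:,:,::-1],(800,600),interpolation=cv2.INTER_CUBIC))
E
```

```text
pics
{'time_s': 0.0, 'qpos': array([ 6.67492380e+01,  1.83485977e+01,  8.97055456e+01, -1.21363698e-03,
        7.20446303e+01, -1.14471200e+00]), 'qvel': array([ 0.09174967, -0.02839258, -0.01853463,  0.05720618, -0.00631401,
        0.05553898]), 'effort': array([ 2.47119504e-03, -4.12459588e+01, -2.31973404e+01,  7.31078745e-02,
        4.56792733e-02, -1.37426664e-04]), 'ee_pos': array([216.17911752, 532.26685405, 213.15662949]), 'ee_rot': array([ -90.47540738,   89.90121967, -112.58108223]), 'force': array([-0.42981751,  0.19727197, -0.86274444]), 'torque': array([0.0250866 , 0.01408048, 0.01171258]), 'gripper_width': 91.00650343454052}
scene {'mtx': array([[391.43336887,   0.        , 256.2079127 ],
       [  0.        , 391.43336887, 193.14786692],
       [  0.        ,   0.        ,   1.        ]]), 'k1': -0.044585715192707896, 'T': array([[-1.85312875e-01, -8.28824715e-01,  5.27928717e-01,
         1.05140157e+03],
       [ 9.82583360e-01, -1.63801261e-01,  8.77444473e-02,
         7.81970664e+01],
       [ 1.37506229e-02,  5.34994148e-01,  8.44743856e-01,
         8.30996771e+02],
       [ 0.00000000e+00,  0.00000000e+00,  0.00000000e+00,
         1.00000000e+00]])}
top {'mtx': array([[404.82248422,   0.        , 256.62035881],
       [  0.        , 404.82248422, 187.71546648],
       [  0.        ,   0.        ,   1.        ]]), 'k1': 0.01700498949846674, 'T': array([[-3.01268678e-02,  9.91923381e-01, -1.23208676e-01,
         4.61921064e+02],
       [-9.99393260e-01, -3.20479535e-02, -1.36396703e-02,
        -6.95331277e-01],
       [-1.74780938e-02,  1.22722999e-01,  9.92287046e-01,
         1.00669375e+03],
       [ 0.00000000e+00,  0.00000000e+00,  0.00000000e+00,
         1.00000000e+00]])}
```

View pics/top0.png

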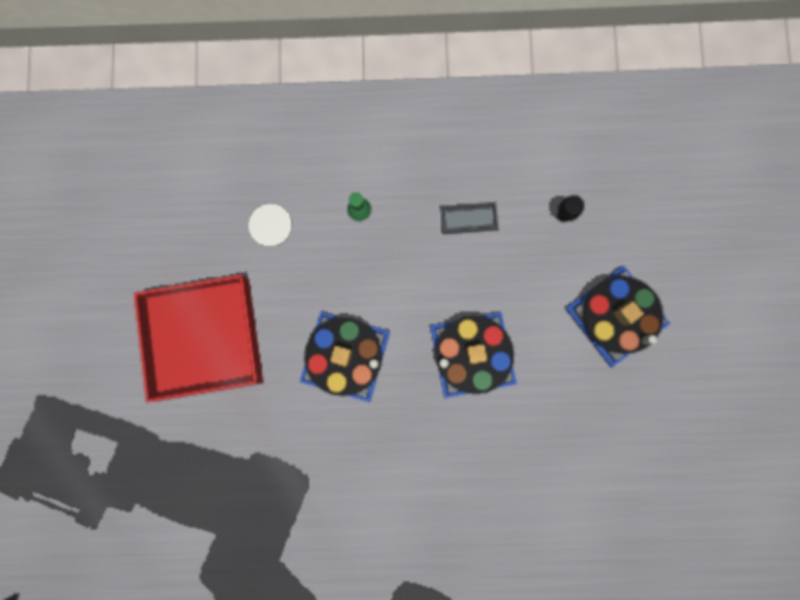

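View pics/scene0.png

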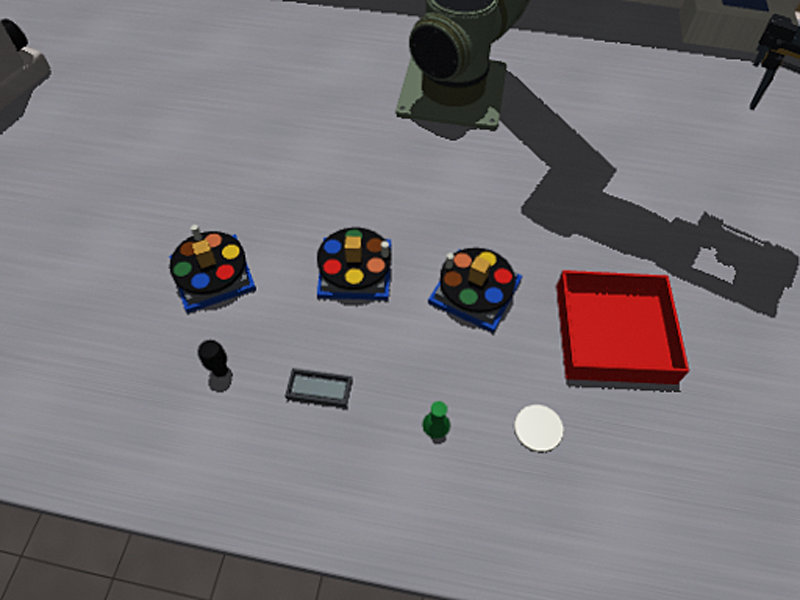

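```bash
cat > h.py <<'E'
from workcell import env
import cv2, numpy as np
def world(px,z,n="top"):
    "native pixels -> world xy on plane z"
    c=env.get_calibration(n);K=c["mtx"];T=np.array(c["T"])
    p=cv2.undistortPoints(np.float64(px).reshape(-1,1,2),K,np.array([c["k1"],0,0,0,0.]))[:,0]
    d=np.c_[p[:,0],-p[:,1],-np.ones(len(p))]@T[:3,:3].T;o=T[:3,3]
    return (o+d*((z-o[2])/d[:,2])[:,None])[:,:2]
def pix(P,n="top"):
    c=env.get_calibration(n);T=np.linalg.inv(c["T"])
    q=np.float64(P).reshape(-1,3)@T[:3,:3].T+T[:3,3];q=q*[1,-1,-1]
    return cv2.projectPoints(q,np.zeros(3),np.zeros(3),c["mtx"],np.array([c["k1"],0,0,0,0.]))[0][:,0]
def crop(img,x0,y0,x1,y1,s,f):
    cv2.imwrite(f,cv2.resize(img[y0:y1,x0:x1,::-1],None,fx=s,fy=s,interpolation=cv2.INTER_CUBIC))
E
python3 - <<'E'
from h import *
im=env.grab_frame("top");h=cv2.cvtColor(im,cv2.COLOR_RGB2HSV)
def pts(m,x0,y0,x1,y1):
    ys,xs=np.nonzero(m[y0:y1,x0:x1]);return np.c_[xs+x0,ys+y0].astype(float)
blue=cv2.inRange(h,(105,120,80),(125,255,255))
for x0,y0,x1,y1 in[(188,194,254,262),(270,194,336,262),(355,165,434,240)]:
    p=pts(blue,x0,y0,x1,y1);print("cradle",cv2.minAreaRect(world(p,10).astype(np.float32)),len(p))
    w=pts(cv2.inRange(h,(0,0,165),(180,50,255)),x0+5,y0+5,x1-5,y1-5);print(" pin px",w.mean(0),len(w),world(w.mean(0),64))
    b=pts(cv2.inRange(h,(12,90,140),(20,190,255)),x0,y0,x1,y1);print(" post",np.median(b,0),len(b),world(np.median(b,0),72))
red=cv2.inRange(h,(0,150,60),(8,255,255))|cv2.inRange(h,(172,150,60),(180,255,255))
print("bin",cv2.minAreaRect(world(pts(red,80,165,175,265),45).astype(np.float32)))
crop(im,185,160,440,262,3,"pics/c1.png")
E
```

```text
cradle ((490.0775451660156, 104.80751037597656), (112.33346557617188, 112.9697494506836), 72.5857925415039) 291
 pin px [235.25 234.75] 16 [[470.90471459  65.02290013]]
 post [218. 227.] 107 [[489.75563814 103.78399317]]
cradle ((486.6293640136719, -95.68801879882812), (113.3145751953125, 112.06169128417969), 9.239274978637695) 291
 pin px [297.84 236.4 ] 25 [[462.76448279 -79.39932723]]
 post [304. 227.] 127 [[483.71701855 -93.74583542]]
cradle ((540.5261840820312, -323.8714599609375), (113.27944946289062, 113.43323516845703), 34.60426712036133) 311
 pin px [405.39130435 214.7826087 ] 23 [[ 504.98650333 -328.97413601]]
 post [404. 199.] 104 [[ 540.90677177 -325.7595174 ]]
bin ((525.4501953125, 325.5411071777344), (167.45127868652344, 173.90304565429688), 7.7356414794921875)
```

View pics/c1.png

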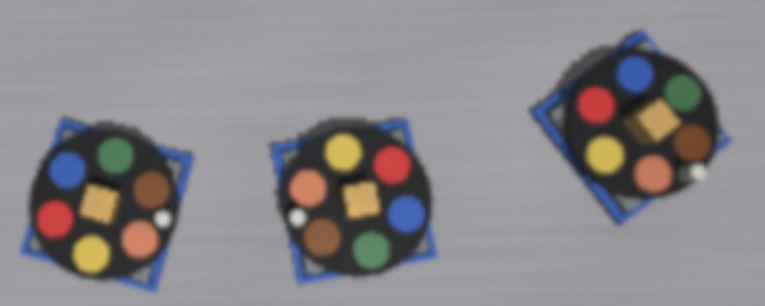

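Run:
```python
from h import *
pp=world([[218.2,227.5],[305.2,226.2],[404.2,200.1]],75);pn=world([[239.3,233],[284,232.3],[417.7,217.7]],67)
for a,b in zip(pp,pn): d=b-a;print(a,b,np.hypot(*d),np.degrees(np.arctan2(d[1],d[0])))
```

```text
[488.510229  103.0099226] [474.60141269  55.36529647] 49.63331109463256 -106.27402074353049
[485.38363752 -96.26524345] [473.08061198 -47.73247203] 50.06789729442631 104.22479100970332
[ 538.11342748 -324.98007251] [ 497.32390874 -355.36136248] 50.86066869544632 -143.3201239979407
```

```bash
cat >> h.py <<'E'
from scipy.spatial.transform import Rotation as Ro
def axes():
    s=env.state();return s,Ro.from_euler("xyz",s["ee_rot"],degrees=True).as_matrix()
def plan(x,y,z,phi):
    "shift (m, tool axes) to TCP x,y,z and rx to bring tool z to world angle phi"
    s,R=axes();d=R.T@(np.array([x,y,z])-s["ee_pos"])/1000
    a=np.degrees(np.arctan2(R[1,2],R[0,2]))
    print("t",round(s["time_s"],2),"q6",s["qpos"][5].round(1),"pos",s["ee_pos"].round(1),"zang",a.round(1),"F",s["force"].round(1),"w",round(s["gripper_width"],1))
    print(" shift",d.round(4),"rx",round((a-phi+180)%360-180,1))
E
python3 - <<'E'
from h import *
s,R=axes();print(R.round(3))
for n,x,y,a in((1,489,104,-106.5),(2,486,-96,104),(3,539,-324.5,-143.5)):
    for f in(0,180):
        c,si=np.cos(np.radians(a)),np.sin(np.radians(a));print(n,f);plan(x+52*c,y+52*si,120,a+f)
E
```

```text
[[-0.001  0.376  0.927]
 [-0.001  0.927 -0.376]
 [-1.    -0.001 -0.   ]]
1 0
t 0.15 q6 -1.1 pos [216.2 532.4 213.3] zang -22.1 F [ 0.  -0.8  0. ] w 91.1
 shift [ 0.0938 -0.3459  0.419 ] rx 84.4
1 180
t 0.15 q6 -1.1 pos [216.2 532.4 213.3] zang -22.1 F [ 0.  -0.8  0. ] w 91.1
 shift [ 0.0938 -0.3459  0.419 ] rx -95.6
2 0
t 0.15 q6 -1.1 pos [216.2 532.4 213.3] zang -22.1 F [ 0.  -0.8  0. ] w 91.1
 shift [ 0.0939 -0.4386  0.4558] rx -126.1
2 180
t 0.15 q6 -1.1 pos [216.2 532.4 213.3] zang -22.1 F [ 0.  -0.8  0. ] w 91.1
 shift [ 0.0939 -0.4386  0.4558] rx 53.9
3 0
t 0.15 q6 -1.1 pos [216.2 532.4 213.3] zang -22.1 F [ 0.  -0.8  0. ] w 91.1
 shift [ 0.0943 -0.7167  0.5944] rx 121.4
3 180
t 0.15 q6 -1.1 pos [216.2 532.4 213.3] zang -22.1 F [ 0.  -0.8  0. ] w 91.1
 shift [ 0.0943 -0.7167  0.5944] rx -58.6
```

```bash
R="84.4 0 0 0.0838 -0.3459 0.419 0.03"; python3 -m handwheel '84.4 0 0 0.084 -0.346 0.419 0.03; 84.4 0 0 0.084 -0.346 0.419 0.03; 84.4 0 0 0.084 -0.346 0.419 0.03; 84.4 0 0 0.084 -0.346 0.419 0.03; 84.4 0 0 0.084 -0.346 0.419 0.03; 84.4 0 0 0.084 -0.346 0.419 0.03; 84.4 0 0 0.084 -0.346 0.419 0.03; 84.4 0 0 0.084 -0.346 0.419 0.03; 84.4 0 0 0.084 -0.346 0.419 0.03; 84.4 0 0 0.084 -0.346 0.419 0.03; 84.4 0 0 0.084 -0.346 0.419 0.03; 84.4 0 0 0.084 -0.346 0.419 0.03' 
python3 -c "
from h import *
plan(489-.284*52,104-.959*52,100,-106.5)"
```

```text
time_s: 1.15
ee_pos: [451.4, 95.9, 137.3]
ee_rot: [154.6, 90.0, 47.7]
force: [0.6, 0.6, 0.5]
gripper_width: 29.8
t 1.15 q6 27.4 pos [451.4  95.9 137.3] zang -106.8 F [0.6 0.6 0.5] w 29.8
 shift [0.0373 0.0339 0.0334] rx -0.3
```

```bash
python3 -m handwheel '0 0 0 0 0.034 0.0335 0.03; 0 0 0 0.037 0.034 0.0335 0.03; 0 0 0 0.037 0.034 0.0335 0.03; 0 0 0 0.037 0.034 0.0335 0.03'
python3 - <<'E'
from h import *
plan(489-.284*52,104-.959*52,50,-106.5)
crop(env.grab_frame("scene"),180,130,380,230,4,"pics/s1.png")
E
```

```text
time_s: 1.48
ee_pos: [472.5, 55.5, 99.2]
ee_rot: [-72.5, 89.7, -179.1]
force: [-0.4, 0.6, 0.6]
gripper_width: 30.0
t 1.48 q6 21.9 pos [472.5  55.5  99.2] zang -106.6 F [-0.4  0.6  0.6] w 30.0
 shift [0.0492 0.0023 0.0007] rx -0.1
```

View pics/s1.png

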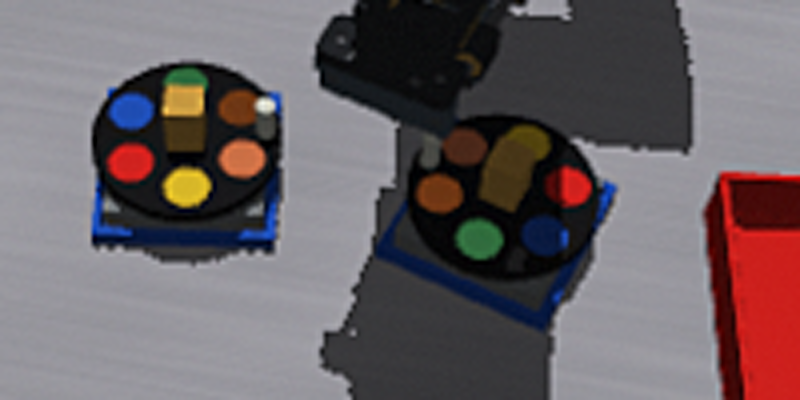

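```bash
python3 -m handwheel '0 0 0 0.015 0.002 0 0.03; 0 0 0 0.03 0.002 0 0.03; 0 0 0 0.049 0.002 0 0.03; 0 0 0 0.049 0.002 0 0.03'
python3 -m handwheel '-7 0 0 0 0.0063 -0.0004 0.03; -14 0 0 0 0.0126 -0.0015 0.03; -21 0 0 0 0.0186 -0.0035 0.03; -28 0 0 0 0.0244 -0.0061 0.03; -35 0 0 0 0.0298 -0.0094 0.03; -42 0 0 0 0.0348 -0.0134 0.03; -49 0 0 0 0.0392 -0.0179 0.03; -56 0 0 0 0.0431 -0.0229 0.03; -63 0 0 0 0.0463 -0.0284 0.03; -70 0 0 0 0.0489 -0.0342 0.03'
python3 -c "
from h import *
plan(489,104,50,-36.5)"
```

```text
time_s: 1.87
ee_pos: [474.2, 56.7, 50.5]
ee_rot: [-72.2, 89.8, -178.5]
force: [-1.3, 0.4, -0.1]
gripper_width: 29.9
time_s: 2.7
ee_pos: [529.8, 75.1, 52.8]
ee_rot: [-132.7, 89.7, -168.8]
force: [-6.6, -1.9, 0.8]
gripper_width: 30.0
t 2.7 q6 -47.1 pos [529.8  75.1  52.8] zang -36.0 F [-6.6 -1.9  0.8] w 30.0
 shift [ 0.003  -0.0006 -0.05  ] rx 0.5
```

```bash
python3 -m handwheel '-7 0 0 0 0.0063 -0.0004 0.03; -14 0 0 0 0.0126 -0.0015 0.03; -21 0 0 0 0.0186 -0.0035 0.03;-28 0 0 0 0.0244 -0.0061 0.03;-28 0 0 0 0.0244 -0.0061 0.03'
python3 -m handwheel '0 0 0 0 -0.006 0 0.03; 0 0 0 0 -0.006 0 0.03; 0 0 0 -0.02 -0.006 0 0.03;0 0 0 -0.06 -0.006 0 0.03;0 0 0 -0.07 -0.006 0 0.03'
python3 -c "
from h import *
plan(486-.242*52,-96+.97*52,120,-76)"
```

```text
time_s: 3.12
ee_pos: [540.5, 98.6, 52.8]
ee_rot: [-146.4, 89.8, -154.6]
force: [-2.8, -2.0, -0.7]
gripper_width: 30.1
time_s: 3.53
ee_pos: [544.7, 92.4, 127.2]
ee_rot: [19.5, 89.4, 10.9]
force: [1.2, -0.5, 1.0]
gripper_width: 29.9
t 3.53 q6 -73.0 pos [544.7  92.4 127.2] zang -8.6 F [ 1.2 -0.5  1. ] w 29.9
 shift [ 0.0062 -0.147  -0.05  ] rx 67.4
```

```bash
python3 -m handwheel '67.4 0 0 0.006 -0.147 -0.05 0.03;67.4 0 0 0.006 -0.147 -0.05 0.03;67.4 0 0 0.006 -0.147 -0.05 0.03;67.4 0 0 0.006 -0.147 -0.05 0.03;67.4 0 0 0.006 -0.147 -0.05 0.03;67.4 0 0 0.006 -0.147 -0.05 0.03;67.4 0 0 0.006 -0.147 -0.05 0.03;67.4 0 0 0.006 -0.147 -0.05 0.03;67.4 0 0 0.006 -0.147 -0.05 0.03;67.4 0 0 0.006 -0.147 -0.05 0.03;67.4 0 0 0.006 -0.147 -0.05 0.03'
python3 - <<'E'
from h import *
plan(486-.242*52,-96+.97*52,50,-76)
crop(env.grab_frame("scene"),180,130,380,230,4,"pics/s2.png")
E
```

```text
time_s: 4.45
ee_pos: [470.9, -46.3, 116.4]
ee_rot: [77.4, 89.9, 1.4]
force: [0.3, -0.2, -0.4]
gripper_width: 29.9
t 4.45 q6 -21.0 pos [470.9 -46.3 116.4] zang -76.0 F [ 0.3 -0.2 -0.4] w 29.9
 shift [ 0.0664  0.0025 -0.0001] rx -0.0
```

View pics/s2.png

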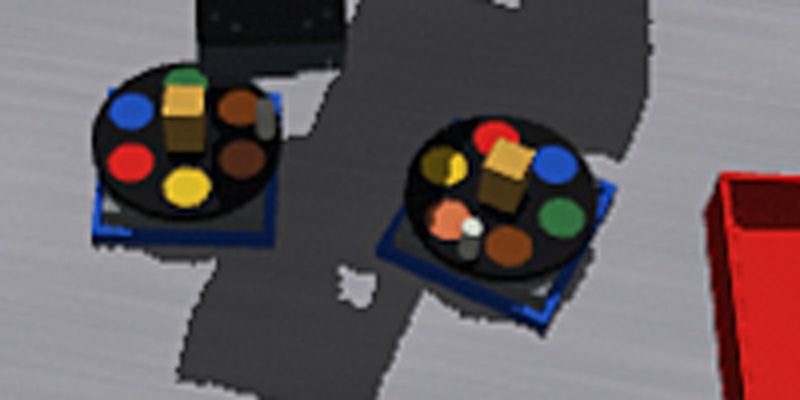

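```bash
python3 -m handwheel '0 0 0 0.016 0.0025 0 0.03; 0 0 0 0.04 0.0025 0 0.03; 0 0 0 0.066 0.0025 0 0.03; 0 0 0 0.066 0.0025 0 0.03'
python3 -m handwheel '7 0 0 0 0.0063 0.0004 0.03; 14 0 0 0 0.0126 0.0015 0.03; 21 0 0 0 0.0186 0.0035 0.03; 28 0 0 0 0.0244 0.0061 0.03; 35 0 0 0 0.0298 0.0094 0.03; 42 0 0 0 0.0348 0.0134 0.03; 49 0 0 0 0.0392 0.0179 0.03; 56 0 0 0 0.0431 0.0229 0.03; 63 0 0 0 0.0463 0.0284 0.03; 70 0 0 0 0.0489 0.0342 0.03'
python3 -m handwheel '7 0 0 0 0.0063 0.0004 0.03; 14 0 0 0 0.0126 0.0015 0.03; 21 0 0 0 0.0186 0.0035 0.03;28 0 0 0 0.0244 0.0061 0.03;28 0 0 0 0.0244 0.0061 0.03'
python3 -m handwheel '0 0 0 0 -0.006 0 0.03; 0 0 0 0 -0.006 0 0.03; 0 0 0 -0.02 -0.006 0 0.03;0 0 0 -0.06 -0.006 0 0.03;0 0 0 -0.07 -0.006 0 0.03'
python3 -c "
from h import *
plan(539-.804*52,-324.5-.595*52,120,-143.5)"
```

```text
time_s: 4.83
ee_pos: [469.7, -45.2, 46.4]
ee_rot: [-112.5, 89.6, 171.7]
force: [-1.1, 0.7, -0.6]
gripper_width: 30.1
time_s: 5.67
ee_pos: [529.2, -67.0, 51.1]
ee_rot: [147.7, 89.9, 1.5]
force: [-1.1, 0.4, 0.2]
gripper_width: 30.0
time_s: 6.08
ee_pos: [538.0, -91.4, 51.0]
ee_rot: [165.6, 89.9, -8.4]
force: [0.5, 0.5, 0.7]
gripper_width: 29.9
time_s: 6.5
ee_pos: [539.0, -84.4, 124.4]
ee_rot: [164.5, 89.5, -9.2]
force: [0.6, -0.5, 0.3]
gripper_width: 30.0
t 6.5 q6 73.6 pos [539.  -84.4 124.4] zang -173.7 F [ 0.6 -0.5  0.3] w 30.0
 shift [0.0044 0.2648 0.0712] rx -30.2
```

```bash
python3 -m handwheel '-30 0 0 0.004 0.265 0.071 0.03;-30 0 0 0.004 0.265 0.071 0.03;-30 0 0 0.004 0.265 0.071 0.03;-30 0 0 0.004 0.265 0.071 0.03;-30 0 0 0.004 0.265 0.071 0.03;-30 0 0 0.004 0.265 0.071 0.03;-30 0 0 0.004 0.265 0.071 0.03;-30 0 0 0.004 0.265 0.071 0.03;-30 0 0 0.004 0.265 0.071 0.03'
python3 - <<'E'
from h import *
plan(539-.804*52,-324.5-.595*52,50,-143.5)
crop(env.grab_frame("scene"),90,125,290,225,4,"pics/s3.png")
E
```

```text
time_s: 7.25
ee_pos: [493.4, -356.9, 115.3]
ee_rot: [-143.3, 90.0, 72.7]
force: [-0.2, -0.1, -0.1]
gripper_width: 29.8
t 7.25 q6 17.0 pos [ 493.4 -356.9  115.3] zang -144.0 F [-0.2 -0.1 -0.1] w 29.8
 shift [ 0.0653  0.0011 -0.0039] rx -0.5
```

View pics/s3.png

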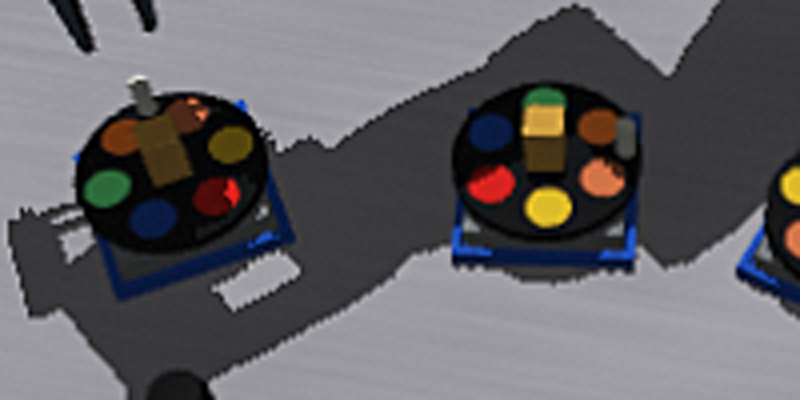

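```bash
python3 -m handwheel '0 0 0 0.016 0.001 -0.003 0.03; 0 0 0 0.04 0.001 -0.003 0.03; 0 0 0 0.065 0.001 -0.003 0.03; 0 0 0 0.065 0.001 -0.003 0.03'
python3 -m handwheel '-7 0 0 0 0.0063 -0.0004 0.03; -14 0 0 0 0.0126 -0.0015 0.03; -21 0 0 0 0.0186 -0.0035 0.03; -28 0 0 0 0.0244 -0.0061 0.03; -35 0 0 0 0.0298 -0.0094 0.03; -42 0 0 0 0.0348 -0.0134 0.03; -49 0 0 0 0.0392 -0.0179 0.03; -56 0 0 0 0.0431 -0.0229 0.03; -63 0 0 0 0.0463 -0.0284 0.03; -70 0 0 0 0.0489 -0.0342 0.03'
python3 -m handwheel '-7 0 0 0 0.0063 -0.0004 0.03; -14 0 0 0 0.0126 -0.0015 0.03; -21 0 0 0 0.0186 -0.0035 0.03;-28 0 0 0 0.0244 -0.0061 0.03;-28 0 0 0 0.0244 -0.0061 0.03'
python3 -m handwheel '0 0 0 0 -0.006 0 0.03; 0 0 0 0 -0.006 0 0.03; 0 0 0 -0.02 -0.006 0 0.03;0 0 0 -0.06 -0.006 0 0.03;0 0 0 -0.07 -0.006 0 0.03'
python3 -c "
from h import *
plan(489,104,130,-16)"
```

```text
time_s: 7.63
ee_pos: [494.5, -350.4, 46.3]
ee_rot: [-75.0, 89.4, 141.3]
force: [-0.2, 0.5, -0.1]
gripper_width: 29.9
time_s: 8.47
ee_pos: [554.3, -372.8, 52.1]
ee_rot: [35.8, 90.0, -37.7]
force: [-0.3, -0.1, -0.0]
gripper_width: 29.8
time_s: 8.88
ee_pos: [576.6, -359.5, 52.1]
ee_rot: [29.7, 89.9, -15.9]
force: [-1.0, -0.0, 1.1]
gripper_width: 30.1
time_s: 9.3
ee_pos: [572.7, -367.3, 126.3]
ee_rot: [13.5, 89.5, -32.5]
force: [1.0, 0.0, 0.6]
gripper_width: 29.9
t 9.3 q6 -77.6 pos [ 572.7 -367.3  126.3] zang -46.0 F [1.  0.  0.6] w 29.9
 shift [-0.0065  0.267  -0.3972] rx -30.0
```

Run:
```python
from h import *
im=env.grab_frame("top")
cv2.imwrite("pics/t2.png",np.vstack([cv2.resize(im[180:280,80:260,::-1],(800,444),interpolation=3),cv2.resize(im[160:200,350:440,::-1],(337,150),interpolation=3).repeat(1,0) if 0 else np.zeros((1,800,3),np.uint8)]))
s=env.grab_frame("scene");crop(s,90,125,290,225,4,"pics/s4.png")
```

```text
(no output)
```

View pics/t2.png

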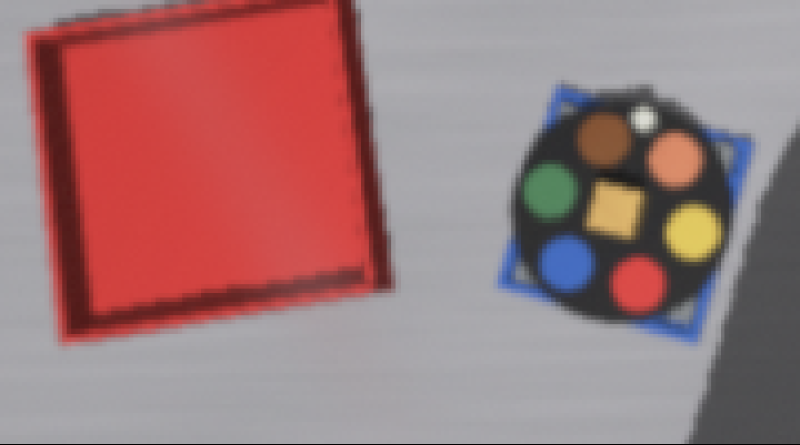

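View pics/s4.png

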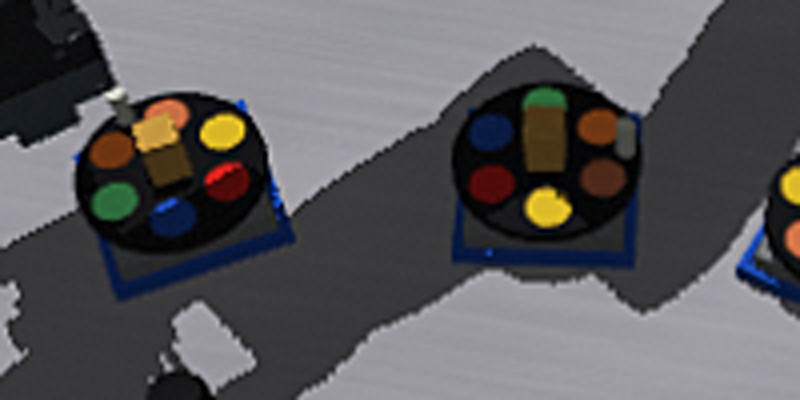

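Run:
```python
from h import *
a=world([[218.4,227.25]],75)[0];b=world([[224.9,206.8]],67)[0];d=b-a
print(a,b,np.hypot(*d),np.degrees(np.arctan2(d[1],d[0])),"bin",world([[127.1,217.0]],45))
plan(489,103.5,130,-17)
```

```text
[489.06691705 102.54013565] [536.226552    87.40754203] 49.528038098565546 -17.790407729388736 bin [[521.04427815 323.02394289]]
t 9.4 q6 -77.6 pos [ 572.2 -366.9  124.5] zang -46.0 F [-0.2  0.5 -0.4] w 30.2
 shift [-0.008   0.2669 -0.3962] rx -29.0
```

```bash
python3 -m handwheel '-29 0 0 -0.01 0.267 -0.396 0.06;-29 0 0 -0.01 0.267 -0.396 0.06;-29 0 0 -0.01 0.267 -0.396 0.06;-29 0 0 -0.01 0.267 -0.396 0.06;-29 0 0 -0.01 0.267 -0.396 0.06;-29 0 0 -0.01 0.267 -0.396 0.06;-29 0 0 -0.01 0.267 -0.396 0.06;-29 0 0 -0.01 0.267 -0.396 0.06;-29 0 0 -0.01 0.267 -0.396 0.06;-29 0 0 -0.01 0.267 -0.396 0.06;-29 0 0 -0.01 0.267 -0.396 0.06;-29 0 0 -0.01 0.267 -0.396 0.06'
python3 -c "
from h import *
plan(489,103.5,90,-17)"
```

```text
time_s: 10.4
ee_pos: [484.7, 108.1, 129.5]
ee_rot: [171.3, 89.8, 154.4]
force: [0.5, 0.5, 0.0]
gripper_width: 60.2
t 10.4 q6 -62.0 pos [484.7 108.1 129.5] zang -16.8 F [0.5 0.5 0. ] w 60.2
 shift [ 0.0395 -0.0032  0.0056] rx 0.2
```

Lower, settling at a hover, then to grip height.

```bash
python3 -m handwheel '0 0 0 0 -0.003 0.0055 0.06;0 0 0 0.02 -0.003 0.0055 0.06; 0 0 0 0.038 -0.003 0.0055 0.06;0 0 0 0.038 -0.003 0.0055 0.06;0 0 0 0.038 -0.003 0.0055 0.06'
python3 -c "
from h import *
plan(489,103.3,47,-17.3)"
```

```text
time_s: 10.82
ee_pos: [490.3, 99.3, 91.3]
ee_rot: [-151.5, 89.8, -168.5]
force: [1.0, -0.5, 0.3]
gripper_width: 59.8
t 10.82 q6 -62.9 pos [490.3  99.3  91.3] zang -17.0 F [ 1.  -0.5  0.3] w 59.8
 shift [ 0.0443  0.0036 -0.0022] rx 0.3
```

```bash
python3 -m handwheel '0 0 0 0.01 0.0035 -0.002 0.06;0 0 0 0.02 0.0035 -0.002 0.06;0 0 0 0.03 0.0035 -0.002 0.06;0 0 0 0.04 0.0035 -0.002 0.06;0 0 0 0.044 0.0035 -0.002 0.06;0 0 0 0.044 0.0035 -0.002 0.06'
python3 -c "
from h import *
plan(489,103.3,47,-17.3)"
```

```text
time_s: 11.32
ee_pos: [489.5, 103.9, 47.2]
ee_rot: [-153.6, 89.8, -170.5]
force: [-0.3, -0.7, 0.5]
gripper_width: 59.7
t 11.32 q6 -62.4 pos [489.5 103.9  47.2] zang -16.9 F [-0.3 -0.7  0.5] w 59.7
 shift [ 0.0002 -0.0007 -0.0003] rx 0.4
```

Grip, then lift a little.

```bash
python3 -m handwheel '0 0 0 0 0 0 0.04;0 0 0 0 0 0 0.03;0 0 0 0 0 0 0.02;0 0 0 0 0 0 0.01;0 0 0 0 0 0 0.01;0 0 0 0 0 0 0.01;0 0 0 0 0 0 0.01' 45
python3 -m handwheel '0 0 0 -0.01 0 0 0.01;0 0 0 -0.025 0 0 0.01;0 0 0 -0.045 0 0 0.01;0 0 0 -0.07 0 0 0.01;0 0 0 -0.085 0 0 0.01;0 0 0 -0.085 0 0 0.01;0 0 0 -0.085 0 0 0.01'
python3 - <<'E'
from h import *
plan(521.5,323.5,134,7.7)
crop(env.grab_frame("scene"),180,90,450,250,2.9,"pics/s5.png")
E
```

```text
time_s: 11.9
ee_pos: [490.7, 104.3, 48.8]
ee_rot: [49.6, 89.9, 32.7]
force: [-0.8, 0.5, 1.1]
gripper_width: 23.7
time_s: 12.48
ee_pos: [489.9, 103.9, 133.4]
ee_rot: [-144.2, 90.0, -161.1]
force: [0.2, 1.1, -7.5]
gripper_width: 23.6
t 12.48 q6 -62.4 pos [489.9 103.9 133.4] zang -16.9 F [ 0.2  1.1 -7.5] w 23.6
 shift [-0.0007  0.2193 -0.0336] rx -24.6
```

View pics/s5.png

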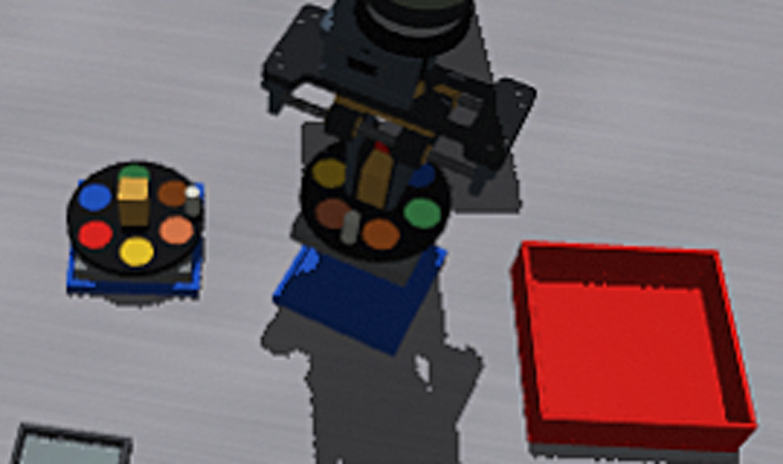

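```bash
python3 -m handwheel '-2.5 0 0 0 0.02 -0.003 0.01;-5 0 0 0 0.042 -0.0065 0.01;-7.5 0 0 0 0.066 -0.01 0.01;-10 0 0 0 0.09 -0.0135 0.01;-12.5 0 0 0 0.115 -0.0175 0.01;-15 0 0 0 0.14 -0.021 0.01;-17.5 0 0 0 0.165 -0.025 0.01;-20 0 0 0 0.19 -0.029 0.01;-22 0 0 0 0.207 -0.032 0.01;-24.6 0 0 0 0.219 -0.0336 0.01;-24.6 0 0 0 0.219 -0.0336 0.01;-24.6 0 0 0 0.219 -0.0336 0.01'
python3 - <<'E'
from h import *
plan(521.5,323.5,52,7.7)
crop(env.grab_frame("scene"),250,90,512,260,3,"pics/s6.png")
E
```

```text
time_s: 13.53
ee_pos: [520.6, 322.8, 131.1]
ee_rot: [-151.5, 89.7, -143.8]
force: [-0.1, -1.2, -8.2]
gripper_width: 24.2
t 13.53 q6 -67.0 pos [520.6 322.8 131.1] zang 7.7 F [-0.1 -1.2 -8.2] w 24.2
 shift [0.079  0.0007 0.0014] rx 0.0
```

View pics/s6.png

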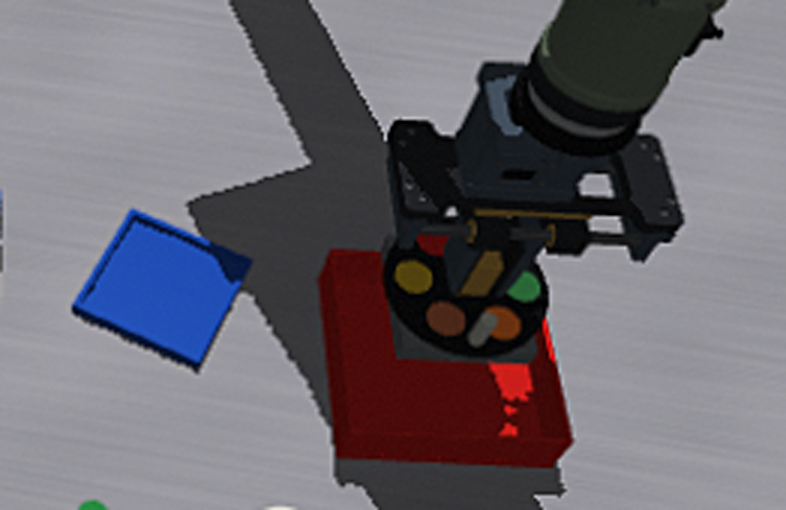

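```bash
python3 -m handwheel '0 0 0 0.01 0 0.001 0.01;0 0 0 0.02 0 0.001 0.01;0 0 0 0.032 0 0.001 0.01;0 0 0 0.044 0 0.001 0.01;0 0 0 0.056 0 0.001 0.01;0 0 0 0.066 0 0.001 0.01;0 0 0 0.073 0 0.001 0.01;0 0 0 0.078 0 0.001 0.01;0 0 0 0.078 0 0.001 0.01;0 0 0 0.078 0 0.001 0.01'
python3 -m handwheel '0 0 0 0.001 0 0 0.01;0 0 0 0.002 0 0 0.01;0 0 0 0.002 0 0 0.01;0 0 0 0.002 0 0 0.01'
```

```text
time_s: 14.42
ee_pos: [523.1, 323.5, 55.5]
ee_rot: [98.3, 90.0, 106.0]
force: [-0.9, 0.3, -7.4]
gripper_width: 23.8
time_s: 14.75
ee_pos: [523.0, 323.6, 53.9]
ee_rot: [25.7, 90.0, 33.4]
force: [-0.2, 0.1, -7.1]
gripper_width: 23.8
```

```bash
python3 -m handwheel '0 0 0 0.001 0 0 0.01;0 0 0 0.002 0 0 0.01;0 0 0 0.003 0 0 0.01;0 0 0 0.003 0 0 0.01;0 0 0 0.003 0 0 0.01'
python3 -m handwheel '0 0 0 0.001 0 0 0.01;0 0 0 0.0015 0 0 0.01;0 0 0 0.0015 0 0 0.01;0 0 0 0.0015 0 0 0.01'
```

```text
time_s: 15.17
ee_pos: [522.9, 323.5, 50.4]
ee_rot: [-169.0, 90.0, -161.3]
force: [0.2, -0.8, -7.7]
gripper_width: 24.0
time_s: 15.5
ee_pos: [523.0, 323.5, 49.1]
ee_rot: [95.2, 90.0, 102.9]
force: [-0.6, 0.5, -7.7]
gripper_width: 23.9
```

```bash
python3 -m handwheel '0 0 0 0.0005 0 0 0.01;0 0 0 0.001 0 0 0.01;0 0 0 0.001 0 0 0.01;0 0 0 0.001 0 0 0.01'
python3 -m handwheel '0 0 0 0.0005 0 0 0.01;0 0 0 0.001 0 0 0.01;0 0 0 0.001 0 0 0.01;0 0 0 0.001 0 0 0.01'
```

```text
time_s: 15.83
ee_pos: [523.0, 323.5, 48.9]
ee_rot: [25.7, 90.0, 33.4]
force: [-1.8, -2.3, 1.5]
gripper_width: 23.6
time_s: 16.17
ee_pos: [523.0, 323.5, 48.9]
ee_rot: [22.9, 89.9, 30.6]
force: [-4.9, -3.2, 7.5]
gripper_width: 23.6
```

```bash
python3 -m handwheel '0 0 0 -0.001 0 0 0.01;0 0 0 -0.001 0 0 0.024;0 0 0 -0.001 0 0 0.03;0 0 0 -0.001 0 0 0.045;0 0 0 -0.001 0 0 0.05;0 0 0 -0.001 0 0 0.05'
python3 -m handwheel '0 0 0 -0.01 0 0 0.05;0 0 0 -0.03 0 0 0.05;0 0 0 -0.06 0 0 0.05;0 0 0 -0.09 0 0 0.05;0 0 0 -0.13 0 0 0.05;0 0 0 -0.15 0 -0.04 0.05;0 0 0 -0.15 0 -0.08 0.05;0 0 0 -0.15 0 -0.12 0.05;0 0 0 -0.15 0 -0.15 0.05;0 0 0 -0.15 0 -0.15 0.05;0 0 0 -0.15 0 -0.15 0.05'
python3 - <<'E'
from h import *
plan(0,0,0,0)
a=env.grab_frame("scene");b=env.grab_frame("top")
cv2.imwrite("pics/fin.png",np.vstack([cv2.resize(i[:,:,::-1],(700,300),interpolation=3) for i in(a[130:320,80:460],b[110:270,70:450])]))
E
```

```text
time_s: 16.67
ee_pos: [523.5, 323.9, 48.1]
ee_rot: [27.9, 89.9, 35.6]
force: [-0.6, -0.5, -0.1]
gripper_width: 46.8
time_s: 17.58
ee_pos: [373.6, 303.6, 199.3]
ee_rot: [26.8, 89.9, 34.6]
force: [0.3, -0.6, -1.0]
gripper_width: 50.0
t 17.58 q6 -60.0 pos [373.6 303.6 199.3] zang 7.8 F [ 0.3 -0.6 -1. ] w 50.0
 shift [ 0.1981 -0.2504 -0.4117] rx 7.8
```

View pics/fin.png

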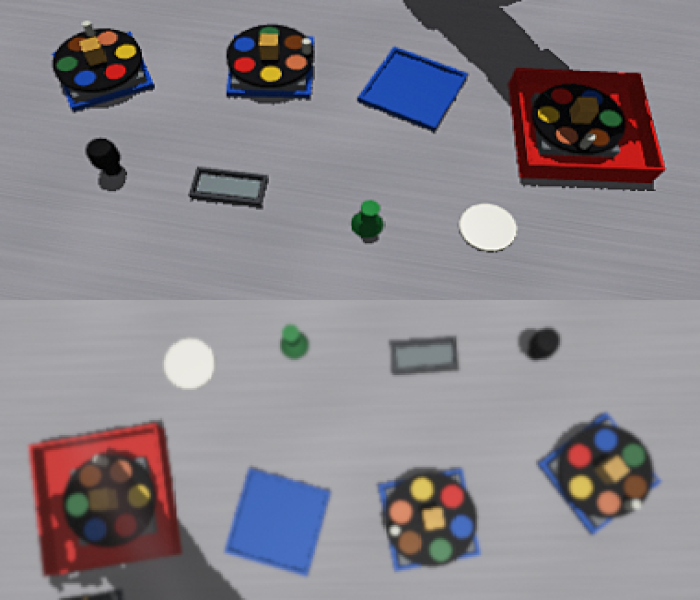

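```bash
python3 -c "
from workcell import env
print(env.job_done())"
```

```text
the job is handed in; nothing more can be done
None
```

I tested all three wheels. One binds, and that unit is now in the red bin; I've handed the job in at about 17.6 s of the 70 s allowed.

- **Binding unit (the one nearest the bin):** its wheel dragged at about 5–6 N and stayed turned by roughly 90°. I lifted it by its post and lowered it until the force showed contact with the bin floor. I then let it go within a few mm of where I measured the bin's centre.
- **Sound units (middle and far):** both turned with about 1 N or less, which is sensor noise level, and went back home.

The last pictures showed the binding unit upright in the bin with its wheel still turned. Both sound units were in their cradles with their pins home, the bystanders looked untouched, and the gripper was clear of everything.

No check failed. I judged the final wheel angles and tilts by eye from the pictures and did not measure them.

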